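# Put right a wrongly packed case of drawer knobs

### The arm

A 7-joint arm with a two-finger parallel gripper is mounted at the origin on the work surface. World frame = base frame: x ahead of the robot, y to its left, z up, the work surface at z = 0. Lengths are in m, angles in rad, forces in N, time in s.
With the tool pointing down it reaches from about 0.35 to 0.775 m from the base axis. Payload 3.1 kg.
Tool frame: the origin (TCP) lies midway between the tips of the shut fingers; the grasp point (between the pads) lies 19 mm behind it; z points along the fingers, y is the direction in which the jaws open and shut (so a half turn about z gives the same grasp; the last joint's range is limited). The gripper opens to 85 mm and grips with 20 to 120 N. Pads are 22 mm wide; open, the fingers measure 114 mm over their backs; the gripper's body (76 mm by 85 mm) begins 54 mm behind the grasp point. The pads swing forward as they close: fully open they stand 13 mm farther back than shut.
Start: joints at [1.099, 0.311, 0.014, 1.512, -0.004, 1.319, -0.027], TCP at [0.229, -0.5, 0.198] pointing down, gripper open.
Joint ranges: [-2.7, 2.7], [-0.3, 1.91], [-1.27, 1.3], [0.12, 2.57], [-1.44, 4.58], [0.2, 2.03], [-3.05, 3.05]. Speed limits (rad/s): [2.79, 2.79, 3.14, 3.14, 3.14, 3.14, 3.14].

### API

Orientations are given as a unit quaternion [w, x, y, z].
In Python, from plant import r, cams, job gives the robot as it stands.
- The arm moves only by the shell command python3 -m crank 'ROWS' [OPENING] [FORCE]. ROWS is text: rows parted by semicolons, each of 4 numbers parted by spaces: the shift along the tool's x, y, z in cm, then the turn about the tool's z in degrees. In form: dx dy dz spin; .... A call has exactly 10 rows; each row is the pose to reach, as a shift and turn from the pose commanded when the call began, along the tool's axes at that moment; what a row does not reach only later rows make up. A row lasts 1/10 s, in which the tool goes at most 50 mm and 8.59 degrees, less where a joint would pass 70% of its speed; a pose out of reach is approached as far as the arm can. A call with a gripper value outside its range is refused whole. OPENING is the finger opening in cm, from 0 to 8.54, set as the call begins (- or left out, the last holds). The fingers move at their own pace and stop on an object; FORCE is the grip in N (left out, the last holds). Time passes only in rows, so rows that repeat a pose let the fingers close, or fill a call up. It gives the time, the measured TCP pose, the force and the opening at its end, in the units of the state.
- r.get_obs(): the state, without advancing time (a new reading comes with each control period).
- cams.camera(name): name is "side" or "top"; returns the picture (384x512x3 uint8, red, green, blue); there is no depth.
- cams.get_calibration(name): a dict with "K" (3x3 intrinsics, pixels), "world_from_camera" (4x4, takes a point from camera to world coordinates). Camera axes: x right, y down, z forward; pixel columns grow to the right and rows downward; lengths in m; the calibration is good to about 2 mm. A picture is of the moment at which its call begins. get_calibration takes no time and is no camera call.
- job.job_done(): hands the job in, once; it reports no verdict.
The state is a dict: "time_s": time; "joint_positions": joint angles; "qvel": joint speeds; "joint_torque": joint torques, N m; "position": TCP position; "tool_rot": TCP orientation; "ft_force": force on the tool from outside, world axes, zero at the start; "torque": the same for the moment, N m; "finger_gap": finger opening in m.
Only numpy, scipy, OpenCV 4.12 (cv2) and the standard library are available. Lean on these libraries where they do the work, as an engineer would, in place of code of your own. Each camera call takes 0.05 s, during which the arm holds its last target.

### The job

Open the lid of the plywood knob case fully and check the four knobs against the round and square marks on the strip along its front: each mark shows the head shape that belongs in the compartment behind it. Take out the one knob that does not match and put it in the steel tray, then stand the loose round knob from the dark board upright in the compartment this frees, and close the lid completely. Leave the correctly packed knobs in their compartments, and do not disturb the spare square knob or the other things on the bench.

Things in the scene. Friction and masses are not known exactly. Their poses are not given: they have to be found in the camera images.
- case: Fixed plywood case. Origin: centre of its underside; x from front to hinge side, y along its length. 132 (x) by 260 (y) mm outside, walls 6 thick, 48 high, floor 6 thick. Partitions 4 thick, tops 24 above the bench, at y = -62, 0, 62 make 4 compartments centred on x = 0, y = -93, -31, 31, 93, each 120 (x) by 58 (y). A strip 12 mm high in front (x -112 to -66) bears the four marks
- lid (a joint): lid angle: 0 shut (may start slightly ajar), grows as it opens to 2.0 (stop, just past upright). Hinged on the case's far (+x) top edge. Lid 132 (x) by 262 (y) by 8 mm, about 150 g, its underside on the walls when shut. The hinge is stiff: the lid stays at whatever angle it is left (up to 0.3 N m to move it)
- lid_hinge (a point): middle of the hinge line (which runs along the case's y): x = +66 mm, z = 48 mm on the case
- lid_tab (a point): grip point of the dark wooden pull tab that sticks out 40 mm from the middle of the lid's front edge, in the lid's plane; tab 22 mm wide (along the hinge), 10 mm thick. The point is at mid width and thickness, 28 mm out from the lid's edge, 160 mm from the hinge line along the lid and 5 mm above the lid's underside. Axes turn with the lid
- mark_round_1_at (a point): dark round mark (disc 28 mm, 3 mm high) on the case's strip: a round-headed knob belongs in the compartment behind it. The point is under its centre, on the strip, 12 mm above the bench; axes as the case's. The compartment's centre lies 88 mm along +x, its floor 6 mm lower than the point
- mark_round_2_at (a point): the other round mark, likewise
- mark_square_1_at (a point): a dark square mark (26 mm, 3 mm high) on the strip: a square-headed knob belongs in the compartment behind it; point and axes as for the round marks
- mark_square_2_at (a point): the other square mark, likewise
- round_a_mid (a point): round-headed wooden knob packed in the case, correctly. All knobs: pale wood, 36 mm tall, a round foot 30 mm across and 20 high under a head 36 mm across and 16 high, about 40 g, standing upright. The point is on its axis, half-way up (18 mm above its underside; the middle of the head is 10 mm higher)
- round_b_mid (a point): the loose round-headed knob, same size, standing on the dark board: the one to pack
- square_1_mid (a point): square-headed wooden knob (head 36 by 36 mm, sides along its x and y, otherwise as the round ones) packed in the case, roughly square to it. One of the three packed square knobs is behind a round mark: the wrong one
- square_2_mid (a point): another square-headed knob in the case, likewise
- square_3_mid (a point): another square-headed knob in the case, likewise
- reject_tray: empty steel tray fixed to the bench, on one side of the case: 130 by 130 mm outside, walls 5 mm thick and 24 mm high, floor 5 mm thick. Origin: centre of its underside
- spare_board: dark wooden board fixed to the bench on the other side of the case, 90 mm (x) by 130 mm (y), 10 mm thick, on which the loose round knob and the spare square knob stand 64 mm apart along its y, in either order. Origin: centre of its underside
- spare_square_mid (a point): spare square-headed knob on the dark board, not needed: leave it alone. Point half-way up, on its axis
- tin_mid (a point): bystander: steel tin, 72 mm across, 85 mm high, beyond the case; point half-way up
- cup_mid (a point): bystander: turned wooden cup, 72 mm across, 75 mm high, beyond the case; point half-way up
- sander_mid (a point): bystander: cork sanding block, 75 by 110 by 35 mm, beyond the case; point half-way up
Mind the look-alikes: they are no part of the job. What is shaped like the part that bears round_b_mid but orange is not meant.

How it is judged:
By the outcome, as a careful person would: the job done as asked, in the order asked, and still so for the second after the job is handed in, with the robot touching nothing.
It also fails if it takes over 72 s, if anything falls off the work surface, if the arm or the gripper's body presses on something with over 40 N, if the wrist force passes 120 N, or if a joint passes its speed limit or range.

## Working session

There is one attempt and no reset: what is moved stays moved. The work goes in short steps, Python scripts to look and compute and a shell command to move; the robot and the scene stay as the last step left them, time stands still between calls to the robot, and variables do not carry over. Pictures are saved under pics/ and viewed, and the job is handed in when it is done.

```bash
ls; mkdir -p pics
python3 - <<'E'
from plant import r,cams,job
import cv2
o=r.get_obs(); print(o)
for n in("side","top"):
    im=cams.camera(n); cv2.imwrite(f"pics/{n}0.png",im[:,:,::-1]); c=cams.get_calibration(n); print(n,c)
E
```

```text
pics
{'time_s': 0.0, 'joint_positions': array([ 1.09931802,  0.31173212,  0.01397499,  1.51306407, -0.0043827 ,
        1.31920297, -0.02718337]), 'qvel': array([ 0.00095409, -0.0011737 ,  0.00087568,  0.00027515, -0.00034058,
        0.00017271, -0.00134163]), 'joint_torque': array([ 4.29206887e-05, -3.79910553e+01,  1.46183060e-01, -2.30591708e+01,
        1.22399841e-02,  1.37352964e-02,  1.27869107e-06]), 'position': array([ 0.22883837, -0.49923667,  0.19641477]), 'tool_rot': array([-1.14788176e-03,  9.76987203e-01,  2.13294617e-01, -3.06158357e-04]), 'ft_force': array([ 0.08819688,  0.07458311, -0.00542245]), 'torque': array([ 0.03823909,  0.00631447, -0.00708944]), 'finger_gap': 0.0852418769173209}
side {'K': array([[374.08121804,   0.        , 252.30530727],
       [  0.        , 374.08121804, 195.13139367],
       [  0.        ,   0.        ,   1.        ]]), 'world_from_camera': array([[-0.7586382 , -0.37020779,  0.53611032,  0.06538132],
       [-0.65150868,  0.43376406, -0.62240275,  0.59108642],
       [-0.00212704, -0.82145903, -0.57026357,  0.6137594 ],
       [ 0.        ,  0.        ,  0.        ,  1.        ]])}
top {'K': array([[466.61880813,   0.        , 264.20509968],
       [  0.        , 466.61880813, 187.58692169],
       [  0.        ,   0.        ,   1.        ]]), 'world_from_camera': array([[-0.0096192 , -0.98290629,  0.18385511,  0.37883645],
       [-0.9998681 ,  0.00704819, -0.01463231,  0.0060033 ],
       [ 0.01308634, -0.18397161, -0.98284444,  1.04114147],
       [ 0.        ,  0.        ,  0.        ,  1.        ]])}
```

View pics/top0.png

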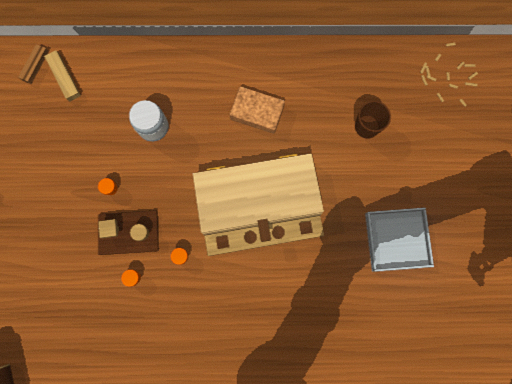

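View pics/side0.png

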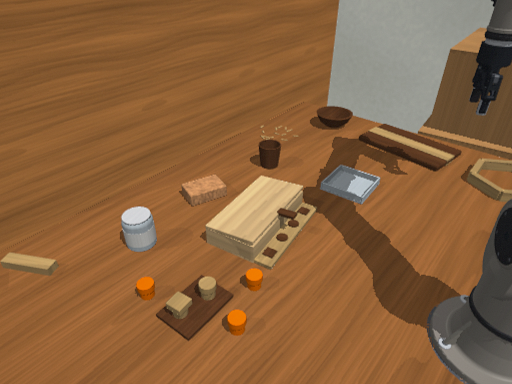

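The top view shows the case at (258,200), with its marks in order square (222,242), round (250,237), round (278,232) and square (306,228). The tray is at (400,240). The board is at (128,232), with the square knob on it at (108,229) and the round one at (138,232). Orange look-alikes stand around the board. I'll enlarge to read the pixels.

```bash
cat > h.py <<'E'
import numpy as np,cv2
from plant import r,cams,job
C={n:cams.get_calibration(n) for n in("side","top")}
def ray(n,u,v):
    c=C[n];T=c["world_from_camera"];d=T[:3,:3]@np.linalg.solve(c["K"],[u,v,1.]);return T[:3,3],d
def atz(n,u,v,z):
    o,d=ray(n,u,v);return o+d*(z-o[2])/d[2]
def tri(pt,ps):
    o1,d1=ray("top",*pt);o2,d2=ray("side",*ps)
    A=np.stack([d1,-d2],1);s=np.linalg.lstsq(A,o2-o1,rcond=None)[0]
    a=o1+d1*s[0];b=o2+d2*s[1];return (a+b)/2,np.linalg.norm(a-b)
def proj(n,p):
    c=C[n];q=np.linalg.inv(c["world_from_camera"])@np.append(p,1);q=c["K"]@q[:3];return q[:2]/q[2]
def crop(f,x0,y0,w,h,s,out):
    im=cv2.imread(f);cv2.imwrite(out,cv2.resize(im[y0:y0+h,x0:x0+w],None,fx=s,fy=s,interpolation=cv2.INTER_CUBIC))
E
python3 - <<'E'
from h import *
crop("pics/top0.png",185,145,150,115,5,"pics/c1.png")
crop("pics/side0.png",195,165,130,110,5,"pics/c2.png")
crop("pics/top0.png",85,165,120,130,4,"pics/c3.png")
crop("pics/side0.png",130,265,150,75,5,"pics/c4.png")
E
```

```text
(no output)
```

View pics/c1.png

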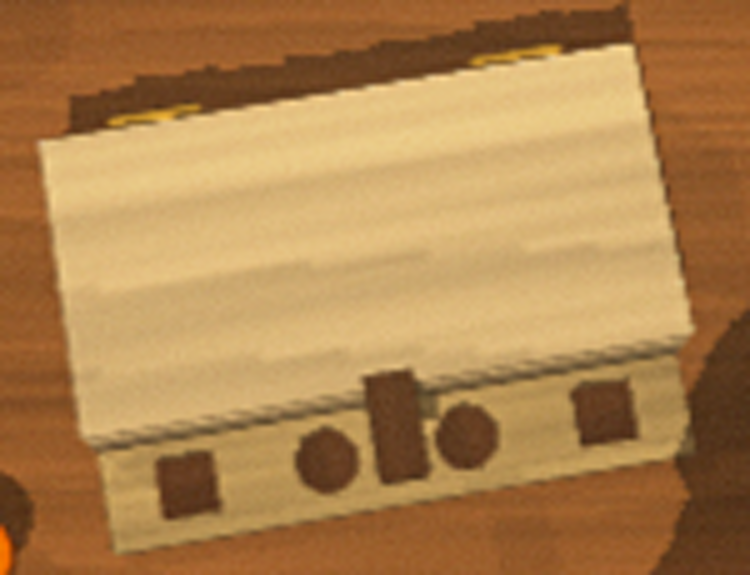

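View pics/c2.png

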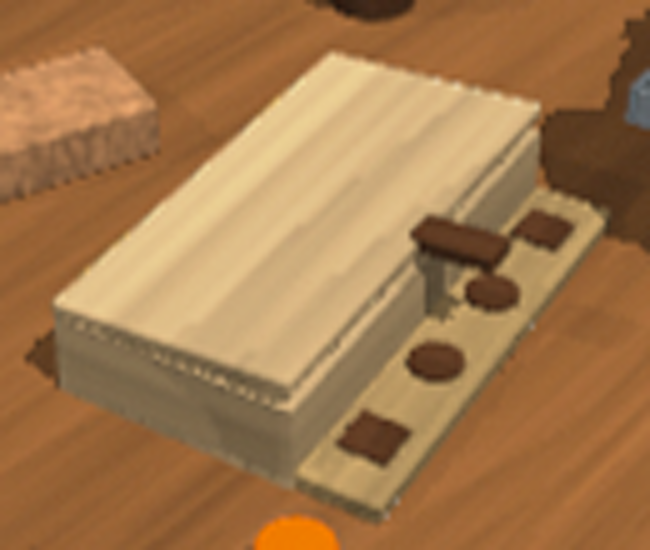

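View pics/c3.png

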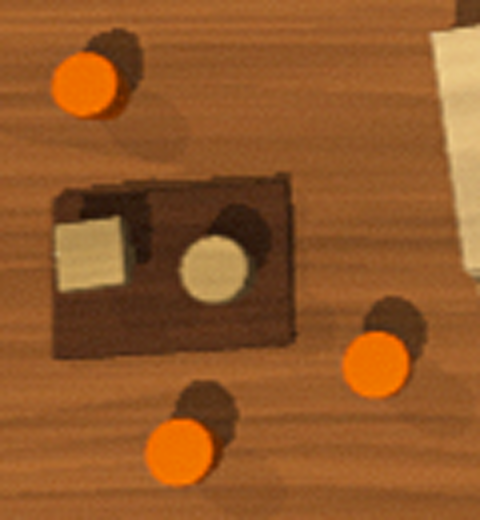

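View pics/c4.png

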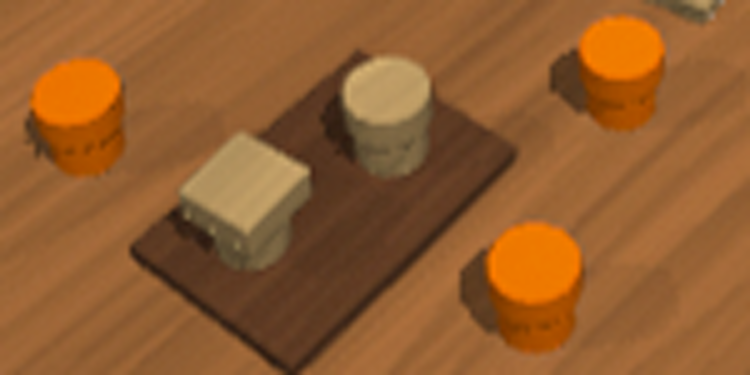

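Run:
```python
from h import *
np.set_printoptions(precision=4,suppress=True)
T=lambda x,y:(185+x/5-.4,145+y/5-.4); S=lambda x,y:(195+x/5-.4,165+y/5-.4)
P=[]
for n,t,s in[("sq1",(188,485),(374,438)),("rd1",(327,460),(436,361)),("rd2",(467,436),(492,293)),("sq2",(604,411),(545,229))]:
    p,e=tri(T(*t),S(*s));P.append(p);print(n,p,e)
for n,t,s in[("lidFL",(92,437),(290,390)),("lidBL",(40,142),(57,303)),("lidFR",(690,335),(538,110)),("lidBR",(632,45),(330,55)),("tabtipL",(383,483),(488,265)),("tabtipR",(430,474),(508,237)),("stripFL",(117,550),(383,515)),("stripFR",(690,455),(607,210))]:
    print(n,*tri(T(*t),S(*s)))
P=np.array(P);d=P[0]-P[3];print("len",np.linalg.norm(d),"yaw",np.degrees(np.arctan2(-d[0],d[1])))
print("knob",*tri((85+215/4-.4,165+269/4-.4),(130+388/5-.4,265+92/5-.4)))
print("spare",*tri((85+90/4-.4,165+255/4-.4),(130+245/5-.4,265+184/5-.4)))
print("or1",*tri((85+377/4-.4,165+364/4-.4),(130+621/5-.4,265+48/5-.4)))
for u,v in[(368,210),(427,207),(433,268),(374,271)]: print("tray",atz("top",u,v,.024))
for u,v in[(85+54/4,165+192/4),(85+290/4,165+178/4),(85+293/4,165+343/4),(85+54/4,165+356/4)]: print("board",atz("top",u,v,.010))
print("tin",atz("top",145,109,.085),"cup",atz("top",373,117,.075),"sander",atz("top",258,108,.035))
```

```text
sq1 [0.4511 0.0838 0.0113] 0.0009029178282631092
rd1 [0.4614 0.0227 0.012 ] 0.00110745387231353
rd2 [ 0.4718 -0.039   0.0108] 0.0005807034326579751
sq2 [ 0.4817 -0.1001  0.0118] 0.0018275223107479222
lidFL [0.4691 0.1214 0.056 ] 0.0005773284088221274
lidBL [0.5957 0.145  0.0533] 0.0027439097575588578
lidFR [ 0.5103 -0.1318  0.0593] 0.0012894410439672362
lidBR [ 0.6391 -0.1118  0.0517] 0.0004998620541694507
tabtipL [ 0.4489 -0.0006  0.0634] 0.0021434774018480834
tabtipR [ 0.4519 -0.0204  0.0672] 0.0015105415356881306
stripFL [0.4225 0.1147 0.0046] 0.0030144222096430656
stripFR [ 0.4637 -0.1365  0.0122] 0.0023774651129244255
len 0.18638794770624156 yaw 9.43484639323376
knob [0.4711 0.2601 0.042 ] 0.001228032235146441
spare [0.4793 0.3271 0.0415] 0.0009219467079971908
or1 [0.4209 0.1746 0.0327] 0.0004210929857188083
tray [ 0.5172 -0.2375  0.024 ]
tray [ 0.5229 -0.3687  0.024 ]
tray [ 0.3899 -0.3718  0.024 ]
tray [ 0.3847 -0.2437  0.024 ]
board [0.5171 0.3583 0.01  ]
board [0.5239 0.2283 0.01  ]
board [0.4329 0.2237 0.01  ]
board [0.427  0.3533 0.01  ]
tin [0.731  0.2459 0.085 ] cup [ 0.7141 -0.2465  0.075 ] sander [0.7506 0.0033 0.035 ]
```

```bash
cat >> h.py <<'E'
from scipy.spatial.transform import Rotation as R
YAW=np.radians(9.43);XC=np.array([np.cos(YAW),np.sin(YAW),0]);YC=np.array([-np.sin(YAW),np.cos(YAW),0]);O=np.array([.5533,.0063,0])
def cs(x,y,z): return O+XC*x+YC*y+np.array([0,0,z])
def go(p,yaw=None):
    o=r.get_obs();q=o["tool_rot"];Rm=R.from_quat([q[1],q[2],q[3],q[0]]).as_matrix()
    d=Rm.T@(np.array(p)-o["position"])*100
    y=np.degrees(np.arctan2(Rm[1,0],Rm[0,0]))
    print("t",round(o["time_s"],2),"tool d cm",d.round(2),"yaw now",round(y,1),"" if yaw is None else "spin %.1f"%(-((yaw-y+180)%360-180)),"tilt",Rm[:,2].round(3))
E
python3 - <<'E'
from h import *
go([.460,-.009,.20],9.43); go([.460,-.009,.04],9.43)
E
```

```text
t 0.1 tool d cm [ 41.44 -34.94  -0.28] yaw now 24.6 spin 15.2 tilt [-0.001  0.002 -1.   ]
t 0.1 tool d cm [ 41.44 -34.91  15.72] yaw now 24.6 spin 15.2 tilt [-0.001  0.002 -1.   ]
```

```bash
python3 -m crank '4 -3.5 0 2; 8 -7 0 4; 12 -10 0 6; 16 -13.5 0 8; 20 -17 0 10; 24 -20 0 12; 28 -23.5 0 15.2; 32 -27 0 15.2; 36 -30.5 0 15.2; 41.4 -34.9 0 15.2' 5 40; python3 -m crank '0 0 0 0; 0 0 0 0; 0 0 0 0; 0 0 1 0; 0 0 2 0; 0 0 3 0; 0 0 4 0; 0 0 5 0; 0 0 6 0; 0 0 6 0'
python3 - <<'E'
from h import *
go([.460,-.009,.04],9.43)
cv2.imwrite("pics/s1.png",cams.camera("side")[:,:,::-1]);crop("pics/s1.png",170,100,200,150,4,"pics/s1c.png")
E
```

```text
time_s: 1.1
position: [0.4421, -0.0459, 0.1973]
tool_rot: [0.0, 0.997, 0.082, -0.0]
ft_force: [1.7, -0.7, 0.2]
finger_gap: 0.0498
time_s: 2.1
position: [0.4406, -0.0476, 0.1358]
tool_rot: [-0.0, 0.997, 0.082, -0.002]
ft_force: [-0.6, 0.4, 0.2]
finger_gap: 0.0502
t 2.1 tool d cm [ 2.58 -3.48  9.57] yaw now 9.4 spin 0.0 tilt [-0.004  0.001 -1.   ]
```

View pics/s1c.png

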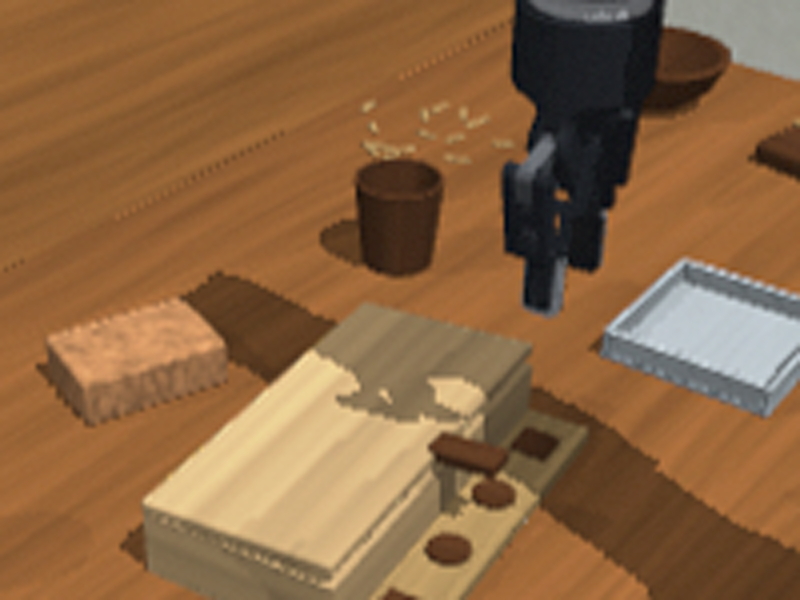

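The gripper is above and to the right of the tab, which is at crop (470,452), and the lid is slightly ajar. I'll move over the tab, then down.

```bash
python3 -m crank '1.3 -1.7 0 0; 2.6 -3.5 0 0; 2.6 -3.5 0 0; 2.6 -3.5 2 0; 2.6 -3.5 4 0; 2.6 -3.5 6 0; 2.6 -3.5 7.5 0; 2.6 -3.5 8.5 0; 2.6 -3.5 9.5 0; 2.6 -3.5 9.5 0'
python3 - <<'E'
from h import *
go([.460,-.009,.04],9.43)
cv2.imwrite("pics/s2.png",cams.camera("side")[:,:,::-1]);crop("pics/s2.png",195,125,150,110,5,"pics/s2c.png")
E
```

```text
time_s: 3.15
position: [0.4611, -0.0092, 0.0416]
tool_rot: [-0.0, 0.997, 0.082, -0.001]
ft_force: [-1.1, 0.0, 1.0]
finger_gap: 0.0501
t 3.15 tool d cm [-0.11 -0.04  0.16] yaw now 9.4 spin -0.0 tilt [-0.002 -0.    -1.   ]
```

View pics/s2c.png

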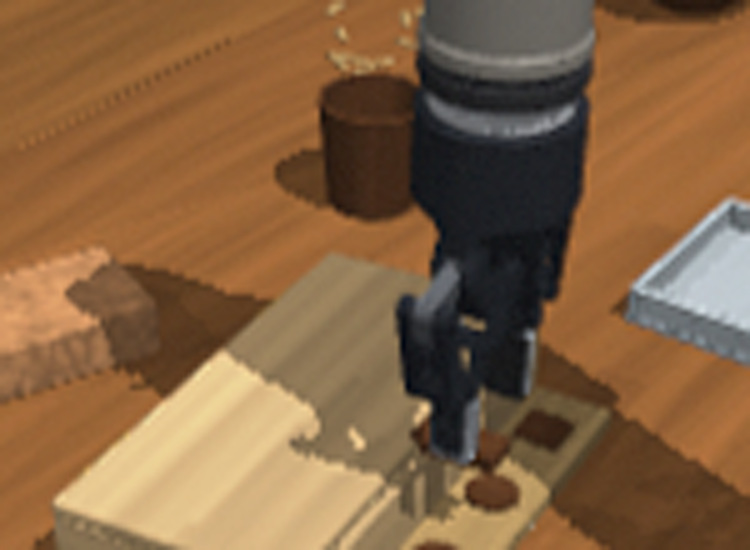

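The fingers straddle the tab at crop (460,440). I'll grip it.

```bash
python3 -m crank '0 0 0 0; 0 0 0 0; 0 0 0 0; 0 0 0 0; 0 0 0 0; 0 0 0 0; 0 0 0 0; 0 0 0 0; 0 0 0 0; 0 0 0 0' 1.5 35
python3 - <<'E'
from h import *
a0=np.arctan2(0.013,.16)
# arc: grip point at radius .160, offset 5mm
def g(a): return np.array([.066-.160*np.cos(a)-.005*-np.sin(a)*-1*-1*-1 if 0 else .066-.160*np.cos(a)+.005*np.sin(a), .048+.160*np.sin(a)+.005*np.cos(a)])
for a in np.arange(.08,2.06,.096):
    d=(g(a)-g(.08))*100; print(round(a,2),d.round(2),end="; ")
E
```

```text
time_s: 4.2
position: [0.4619, -0.0089, 0.0425]
tool_rot: [0.0, 0.997, 0.082, -0.0]
ft_force: [-0.4, -0.3, 1.0]
finger_gap: 0.015
0.08 [0. 0.]; 0.18 [0.24 1.52]; 0.27 [0.63 3.  ]; 0.37 [1.16 4.45]; 0.46 [1.82 5.83]; 0.56 [2.62 7.15]; 0.66 [3.53 8.38]; 0.75 [4.57 9.52]; 0.85 [ 5.7  10.55]; 0.94 [ 6.93 11.47]; 1.04 [ 8.24 12.27]; 1.14 [ 9.62 12.94]; 1.23 [11.06 13.48]; 1.33 [12.55 13.87]; 1.42 [14.06 14.12]; 1.52 [15.6  14.23]; 1.62 [17.13 14.18]; 1.71 [18.66 13.99]; 1.81 [20.15 13.66]; 1.9 [21.61 13.18]; 2.0 [23.02 12.56];
```

The gap reads 15 mm and the tab is 22 mm wide, so I missed it. I'll look.

Run:
```python
from h import *
cv2.imwrite("pics/s3.png",cams.camera("side")[:,:,::-1]);crop("pics/s3.png",245,165,80,65,9,"pics/s3c.png")
cv2.imwrite("pics/t3.png",cams.camera("top")[:,:,::-1]);crop("pics/t3.png",215,195,90,65,8,"pics/t3c.png")
```

```text
(no output)
```

View pics/s3c.png

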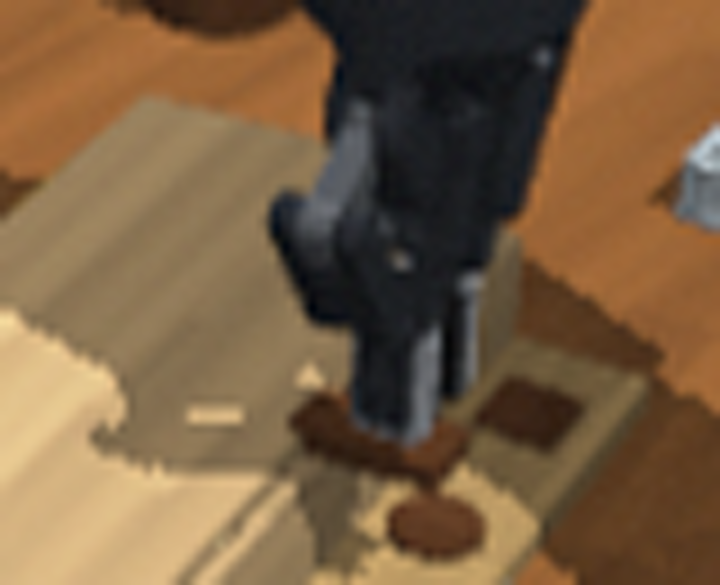

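View pics/t3c.png

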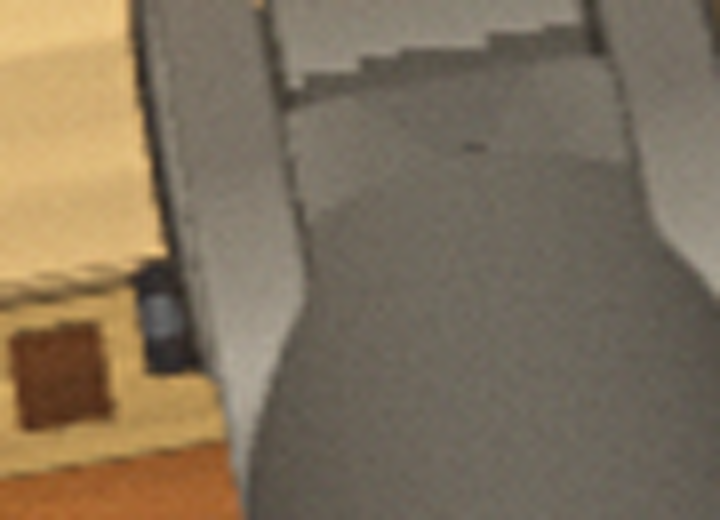

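Run:
```python
from h import *
o=r.get_obs();p=o["position"];print(p,o["finger_gap"])
f=lambda q:((proj("side",q)+.5-[245,165])*9).round(0)
for s in(-1,1): print("tip",s,f(p+YC*s*.0075),f(p+YC*s*.0075+[0,0,.019]), "outer", f(p+YC*s*.015))
for a in (0,.08):
  for x,y,z in[(-.106,-.011,.058),(-.106,.011,.058),(-.066,.011,.058),(-.066,-.011,.058),(-.106,.011,.048)]:
    dx=.066-x;dz=z-.048
    print(a,(x,y,z),f(cs(.066-dx*np.cos(a)+dz*np.sin(a),y,.048+dx*np.sin(a)+dz*np.cos(a))))
```

```text
[ 0.46193673 -0.00889759  0.0424633 ] 0.014833178037079352
tip -1 [420. 491.] [424. 435.] outer [432. 476.]
tip 1 [395. 520.] [399. 465.] outer [382. 536.]
0 (-0.106, -0.011, 0.058) [473. 454.]
0 (-0.106, 0.011, 0.058) [437. 498.]
0 (-0.066, 0.011, 0.058) [303. 450.]
0 (-0.066, -0.011, 0.058) [341. 408.]
0 (-0.106, 0.011, 0.048) [435. 528.]
0.08 (-0.106, -0.011, 0.058) [472. 412.]
0.08 (-0.106, 0.011, 0.058) [436. 456.]
0.08 (-0.066, 0.011, 0.058) [301. 418.]
0.08 (-0.066, -0.011, 0.058) [339. 376.]
0.08 (-0.106, 0.011, 0.048) [436. 486.]
```

Run:
```python
from h import *
for nm,p in(("s1",np.array([.4406,-.0476,.1358])),("s2",np.array([.4611,-.0092,.0416])),("s3",np.array([ 0.46193673,-0.00889759,0.0424633]))):
  h=.0075 if nm=="s3" else .025
  for s in(-1,1):
    print(nm,s,proj("side",p+YC*s*h).round(1),proj("side",p+YC*s*(h+.0145)).round(1),proj("side",p+YC*s*(h+.0145)+[0,0,.013]).round(1))
crop("pics/s1.png",270,110,70,70,8,"pics/s1d.png")
crop("pics/s2.png",250,165,80,70,8,"pics/s2d.png")
```

```text
s1 -1 [313.5 180.2] [316.  177.4] [316.5 172.8]
s1 1 [304.7 190.3] [302.  193.3] [302.4 188.6]
s2 -1 [294.6 215.6] [297.1 212.6] [297.5 208.4]
s2 1 [285.4 226.6] [282.6 230. ] [282.8 225.7]
s3 -1 [291.1 219. ] [293.7 215.9] [294.  211.7]
s3 1 [288.4 222.3] [285.6 225.6] [285.9 221.4]
```

View pics/s1d.png

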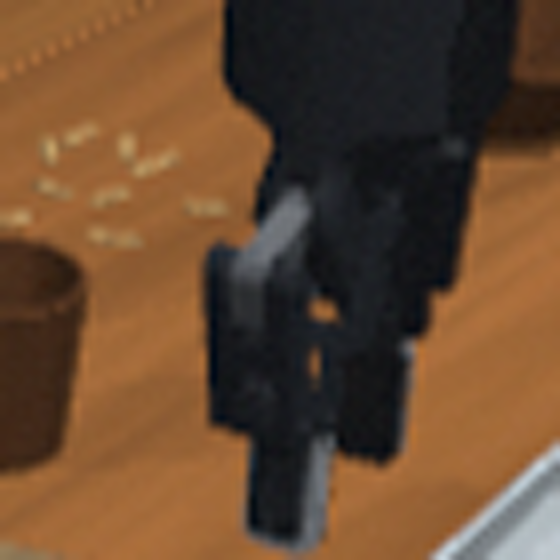

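View pics/s2d.png

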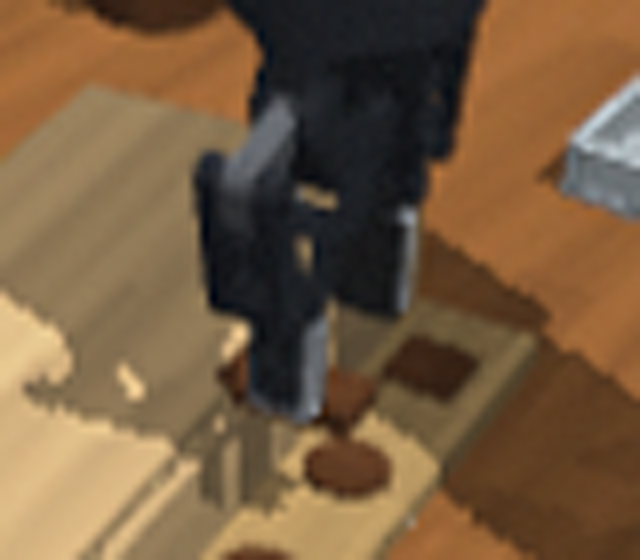

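Run:
```python
from h import *
p=np.array([.2288,-.4992,.1964]);ty=np.array([.4167,-.909,0])
for s in(-1,1):
  q=p+ty*s*.0425
  print(s,proj("side",q).round(1),proj("side",q+ty*s*.0145).round(1),proj("side",q+[0,0,.013]).round(1),proj("side",q+[0,0,.04]).round(1), proj("top",q).round(1))
crop("pics/side0.png",450,0,62,125,6,"pics/s0d.png")
```

```text
-1 [474.1 130.7] [475.2 133. ] [475.8 126. ] [479.4 116.1] [528.7 371.1]
1 [468.2 118. ] [467.3 116. ] [469.8 113.6] [473.  104.2] [570.4 349.1]
```

View pics/s0d.png

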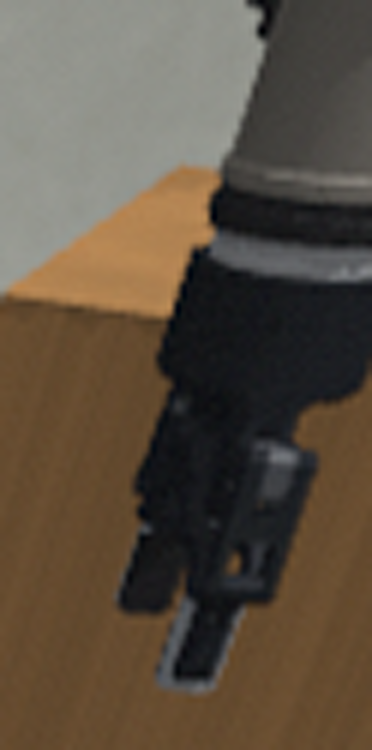

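Run:
```python
from h import *
from scipy.optimize import least_squares
D=[([.2288,-.4992,.1964],24.6,.013,(477.8,108.4)),([.4406,-.0476,.1358],9.4,.006,(311.5,172.3)),([.4611,-.0092,.0416],9.4,.006,((290/8+250+ 380/8+250)/2-.4,(415/8+165+310/8+165)/2-.4)),([.4619,-.0089,.0425],9.4,.001,(292.5,211))]
def res(o):
    R_=[]
    for p,y,b,uv in D:
        y=np.radians(y);tx=np.array([np.cos(y),np.sin(y),0]);ty=np.array([np.sin(y),-np.cos(y),0])
        R_.append(proj("side",np.array(p)+tx*o[0]+ty*o[1]+[0,0,b+o[2]])-uv)
    return np.ravel(R_)
s=least_squares(res,[0,0,0.]);print(s.x,s.fun.round(1))
s=least_squares(lambda z:res([0,0,z[0]]),[0.]);print(s.x,s.fun.round(1))
def resw(o): return np.ravel([proj("side",np.array(p)+o+[0,0,b])-uv for p,y,b,uv in D])
s=least_squares(resw,[0,0,0.]);print("world",s.x,s.fun.round(1))
```

```text
[-0.00323568 -0.00058438  0.03043915] [ 0.2  0.5  0.2 -0.1  0.6 -0.3 -0.9 -0.1]
[0.02976269] [-1.3  0.6 -1.  -0.3 -0.6 -0.6 -2.  -0.4]
world [-0.00360715  0.00076084  0.03096779] [ 0.2  0.5  0.2 -0.1  0.5 -0.3 -1.  -0.1]
```

The side views show the actual fingertips about 30 mm above the reported TCP. They closed above the tab at crop (395,435). I'll open, go 25 mm lower, which is safe under either reading, and grip again.

```bash
python3 -m crank '0 0 0 0; 0 0 0 0; 0 0 0 0; 0 0 0 0; 0 0 .6 0; 0 0 1.2 0; 0 0 1.8 0; 0 0 2.5 0; 0 0 2.5 0; 0 0 2.5 0' 5 35
python3 - <<'E'
from h import *
cv2.imwrite("pics/s4.png",cams.camera("side")[:,:,::-1]);crop("pics/s4.png",245,165,80,65,9,"pics/s4c.png")
E
```

```text
time_s: 5.3
position: [0.4617, -0.0088, 0.0171]
tool_rot: [-0.0, 0.997, 0.082, -0.0]
ft_force: [-0.3, -0.3, 0.6]
finger_gap: 0.0499
```

View pics/s4c.png

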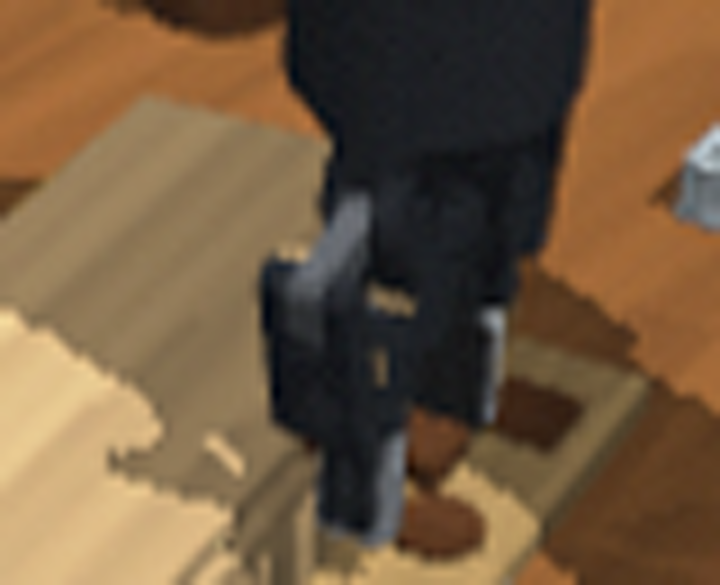

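The near finger now reaches down to crop (365,540), past the tab. I'll close.

```bash
python3 -m crank '0 0 0 0; 0 0 0 0; 0 0 0 0; 0 0 0 0; 0 0 0 0; 0 0 0 0; 0 0 0 0; 0 0 0 0; 0 0 0 0; 0 0 0 0' 1.2 35
```

```text
time_s: 6.35
position: [0.4621, -0.0085, 0.0175]
tool_rot: [-0.0, 0.997, 0.082, 0.0]
ft_force: [0.3, 4.0, 0.6]
finger_gap: 0.021
```

The gap reads 21 mm, so the tab is held. Now I'll follow the opening arc.

```bash
python3 -m crank '.24 0 -1.52 0; .63 0 -3 0; 1.16 0 -4.45 0; 1.82 0 -5.83 0; 2.62 0 -7.15 0; 3.53 0 -8.38 0; 4.57 0 -9.52 0; 5.7 0 -10.55 0; 6.93 0 -11.47 0; 8.24 0 -12.27 0'
python3 - <<'E'
from h import *
o=r.get_obs();print(o["position"]-[.4621,-.0085,.0175],(o["position"]-[.4621,-.0085,.0175])@XC)
cv2.imwrite("pics/s5.png",cams.camera("side")[:,:,::-1])
E
```

```text
time_s: 7.35
position: [0.5399, 0.0044, 0.1381]
tool_rot: [-0.0, 0.997, 0.082, -0.004]
ft_force: [-1.1, 2.3, -5.3]
finger_gap: 0.0213
[0.07784147 0.01290787 0.12058357] 0.07890441266241328
```

View pics/s5.png

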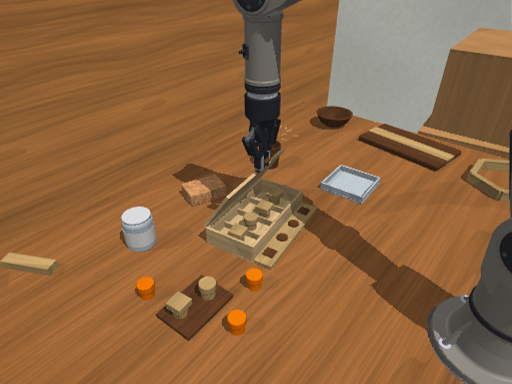

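The lid is about 60° open, with the tab held at (262,165). I'll continue the arc.

```bash
python3 -m crank '1.38 0 -.67 0; 2.82 0 -1.21 0; 4.31 0 -1.6 0; 5.82 0 -1.85 0; 7.36 0 -1.96 0; 8.89 0 -1.91 0; 10.42 0 -1.72 0; 11.91 0 -1.39 0; 13.37 0 -.91 0; 14.78 0 -.29 0'
python3 -m crank '.15 0 .08 0; .3 0 .16 0; .3 0 .16 0; .3 0 .16 0; .3 0 .16 0; .3 0 .16 0; .3 0 .16 0; .3 0 .16 0; .3 0 .16 0; .3 0 .16 0'
python3 - <<'E'
from h import *
o=r.get_obs();d=o["position"]-[.4621,-.0085,.0175];print(d@XC,d[2])
cv2.imwrite("pics/s6.png",cams.camera("side")[:,:,::-1])
E
```

```text
time_s: 8.4
position: [0.689, 0.0289, 0.1434]
tool_rot: [0.0, 0.997, 0.082, -0.0]
ft_force: [-1.8, 1.7, 3.7]
finger_gap: 0.0206
time_s: 9.4
position: [0.692, 0.0294, 0.142]
tool_rot: [0.0, 0.997, 0.082, 0.0]
ft_force: [-0.4, 2.6, 4.8]
finger_gap: 0.0207
0.233007720095089 0.1245080636592527
```

View pics/s6.png

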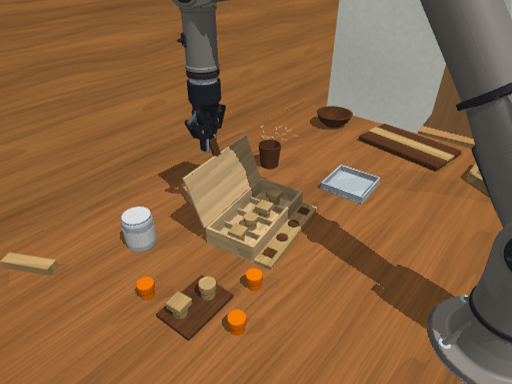

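```bash
python3 -m crank '.2 0 .1 0; .4 0 .2 0; .6 0 .3 0; .6 0 .3 0; .6 0 .3 0; .6 0 .3 0; .6 0 .3 0; .6 0 .3 0; .6 0 .3 0; .6 0 .3 0'
```

```text
time_s: 10.45
position: [0.6985, 0.0304, 0.1389]
tool_rot: [-0.0, 0.997, 0.082, 0.001]
ft_force: [2.4, 2.8, 5.7]
finger_gap: 0.0205
```

```bash
python3 -m crank '.2 0 .13 0; .4 0 .25 0; .6 0 .37 0; .6 0 .37 0; .6 0 .37 0; .6 0 .37 0; .6 0 .37 0; .6 0 .37 0; .6 0 .37 0; .6 0 .37 0'
python3 - <<'E'
from h import *
cv2.imwrite("pics/s7.png",cams.camera("side")[:,:,::-1]);crop("pics/s7.png",170,90,150,110,5,"pics/s7c.png")
cv2.imwrite("pics/t7.png",cams.camera("top")[:,:,::-1])
def P(a,y,n="side",r_=.132):
    return proj(n,cs(.066-r_*np.cos(a),y,.048+r_*np.sin(a)))
for a in(1.9,1.95,2.0,2.05):print(a,[((P(a,y)-[170,90]+.4)*5).round(0) for y in(.131,-.131)])
E
```

```text
time_s: 11.45
position: [0.7011, 0.0308, 0.1371]
tool_rot: [0.0, 0.997, 0.082, -0.002]
ft_force: [-7.2, 1.2, 13.8]
finger_gap: 0.0204
1.9 [array([ 78., 437.]), array([389., 218.])]
1.95 [array([ 68., 438.]), array([380., 219.])]
2.0 [array([ 58., 439.]), array([370., 221.])]
2.05 [array([ 49., 441.]), array([361., 224.])]
```

View pics/s7c.png

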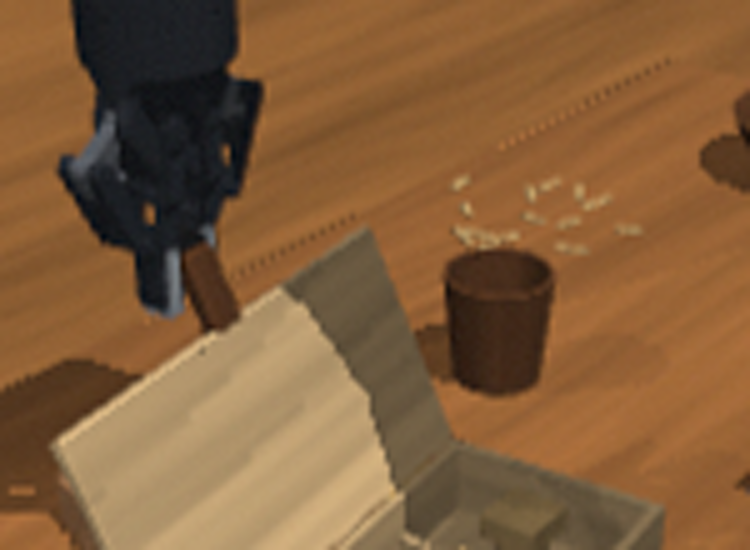

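View pics/t7.png

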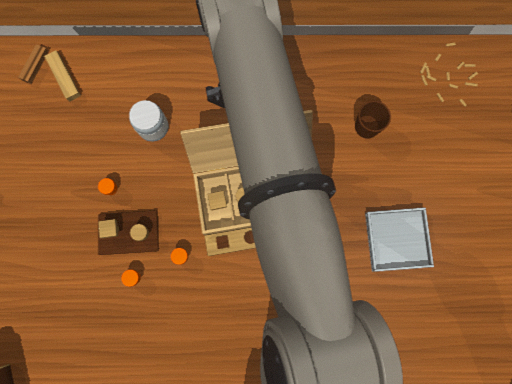

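The lid corners are at crop (57,440) and (370,230), which match about 2.0 rad, and the force rose, so it is at the stop. Now I'll look at the knobs.

```bash
python3 -m crank '0 0 0 0; 0 0 0 0; 0 0 0 0; 0 0 0 0; 0 0 -1.5 0; 0 0 -3.5 0; 0 0 -6 0; -1 0 -9 0; -5 0 -9 0; -9 0 -9 0' 4.5 35
python3 - <<'E'
from h import *
cv2.imwrite("pics/s8.png",cams.camera("side")[:,:,::-1]);crop("pics/s8.png",190,125,130,145,4,"pics/s8c.png")
go([.5,-.15,.2],9.43)
E
```

```text
time_s: 12.55
position: [0.6153, 0.0166, 0.2252]
tool_rot: [-0.0, 0.997, 0.082, 0.001]
ft_force: [-0.5, -0.3, 0.2]
finger_gap: 0.0452
t 12.6 tool d cm [-12.9   14.53   2.46] yaw now 9.5 spin 0.1 tilt [-0.015 -0.005 -1.   ]
```

View pics/s8c.png

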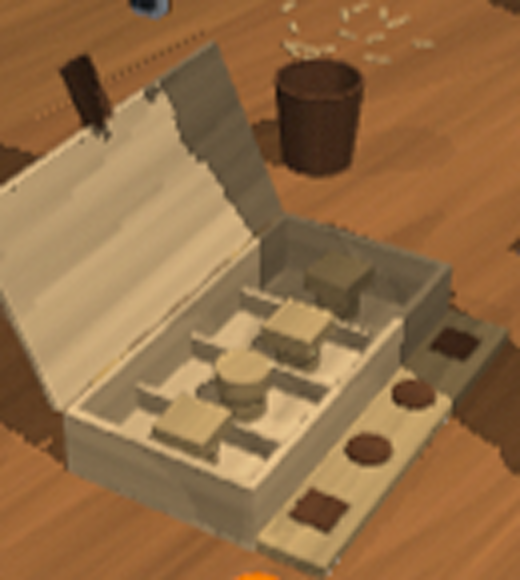

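The packed knobs run from +y as square (190,420), round (243,370), square (297,322), square (338,272). The marks run square, round, round, square. So the wrong knob is the third one, in the y = -31 compartment. I'll move aside for a top view and turn the jaws on the way.

```bash
python3 -m crank '-3 2 0 8; -6 4 0 16; -9 7 0 24; -12 11 0 32; -15 15 0 40; -18 19 0 48; -19 23 0 56; -19 26 0 64; -19 28 0 72; -19 28 0 80' 6
python3 - <<'E'
from h import *
cv2.imwrite("pics/t9.png",cams.camera("top")[:,:,::-1]);crop("pics/t9.png",180,110,160,150,4,"pics/t9c.png")
print(r.get_obs()["joint_positions"].round(2)); go(cs(0,-.031,.1),-80.57)
E
```

```text
time_s: 13.6
position: [0.4721, -0.2956, 0.224]
tool_rot: [0.001, 0.813, -0.583, -0.0]
ft_force: [-0.4, 0.5, -0.9]
finger_gap: 0.0599
[ 0.56  0.31 -0.06  1.44  0.02  1.39 -2.31]
t 13.65 tool d cm [-22.73 -16.76  12.37] yaw now -71.3 spin 9.3 tilt [-0.002 -0.001 -1.   ]
```

View pics/t9c.png

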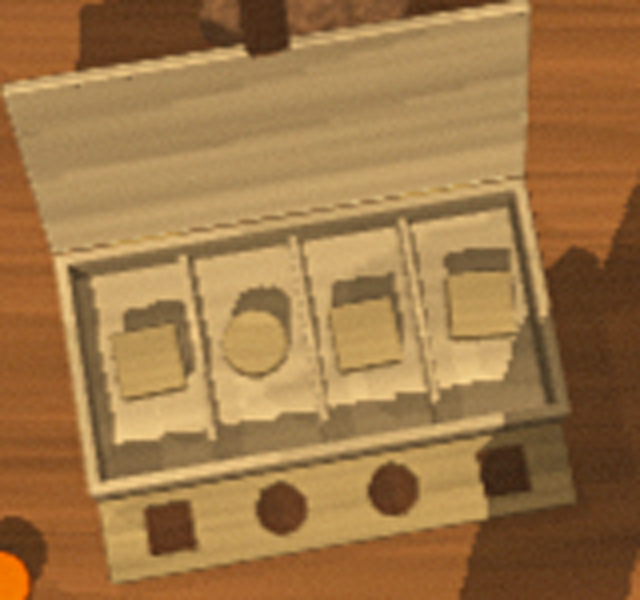

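The top view confirms it: the third knob is square, centred at crop (367,334), behind the round mark at (393,488). I'll measure it.

Run:
```python
from h import *
t=(180+367/4-.4,110+334/4-.4)
print(tri(t,(190+297/4-.4,125+321/4-.4)),atz("top",*t,.042))
k=atz("top",*t,.042);d=k-O;print("case coords",d@XC,d@YC)
q=[atz("top",180+x/4-.4,110+y/4-.4,.042) for x,y in((330,308),(393,295),(403,358),(342,372))]
for i in range(4):
  e=q[(i+1)%4]-q[i];print(np.linalg.norm(e[:2]),np.degrees(np.arctan2(e[1],e[0]))%90)
kb=atz("top",85+215/4-.4,165+269/4-.4,.046);print("round_b",kb)
# check scale: marks at z=.015 from top
for x,y in((170,528),(281,508),(393,488),(505,470)):
  m=atz("top",180+x/4-.4,110+y/4-.4,.015);print("mark case",(m-O)@XC,(m-O)@YC)
# case inner check
go([k[0],k[1],.12],101)
```

```text
(array([ 0.55480353, -0.02407129,  0.0374151 ]), np.float64(0.0013312791231035288)) [ 0.55343432 -0.02429008  0.042     ]
case coords -0.004879447391545252 -0.030198710256884385
0.03514770353199657 11.447110048672641
0.03520230562029311 8.007858691829114
0.03398710694664267 12.622743610618201
0.03584865898329393 9.938101270704232
round_b [0.47124196 0.25950897 0.046     ]
mark case -0.08793839030141914 0.09336150379194208
mark case -0.0876350643991108 0.03175538323983421
mark case -0.08742477456618915 -0.030731497383894878
mark case -0.08829792385290275 -0.09335458070420742
t 13.65 tool d cm [-22.89 -16.29  10.37] yaw now -71.3 spin -172.3 tilt [-0.002 -0.001 -1.   ]
```

```bash
python3 -m crank '-2 -1.4 0 -8.5; -4 -2.8 0 -17; -6 -4.3 0 -25.5; -8 -5.7 0 -34; -10 -7.1 0 -42.5; -12 -8.5 0 -51; -14 -10 0 -59.5; -16 -11.4 0 -68; -18 -12.8 0 -76.5; -20 -14.2 0 -85' 7; python3 -m crank '0 0 0 -8.5; 0 0 0 -17; 0 0 0 -25.5; 0 0 0 -34; 0 0 0 -42.5; 0 0 0 -51; 0 0 0 -59.5; 0 0 0 -68; 0 0 0 -76.5; 0 0 0 -85'
python3 - <<'E'
from h import *
print(r.get_obs()["joint_positions"].round(2)); go([.5535,-.0243,.02],100)
E
```

```text
time_s: 14.65
position: [0.5409, -0.0536, 0.2247]
tool_rot: [0.0, 0.991, 0.13, -0.0]
ft_force: [0.5, 0.4, 0.6]
finger_gap: 0.0701
time_s: 15.65
position: [0.5407, -0.0546, 0.2247]
tool_rot: [-0.0, 0.643, 0.766, -0.0]
ft_force: [-0.2, 0.1, -0.1]
finger_gap: 0.07
[ 0.56  0.35 -0.66  1.46  0.22  1.4   0.06]
t 15.65 tool d cm [ 2.76  1.8  20.47] yaw now 100.0 spin -0.0 tilt [-0. -0. -1.]
```

```bash
python3 -m crank '1.4 .9 0 0; 2.8 1.8 2 0; 2.8 1.8 5 0; 2.8 1.8 8 0; 2.8 1.8 11 0; 2.8 1.8 14 0; 2.8 1.8 16 0; 2.8 1.8 17.5 0; 2.8 1.8 17.5 0; 2.8 1.8 17.5 0' 6
python3 - <<'E'
from h import *
go([.5535,-.0243,-.015],100)
cv2.imwrite("pics/s10.png",cams.camera("side")[:,:,::-1]);crop("pics/s10.png",190,105,130,130,5,"pics/s10c.png")
p=r.get_obs()["position"]
for s in(-1,1):
  for e in (.03,.006+.03): print(((proj("side",p+XC*s*.03+[0,0,e])-[190,105]+.4)*5).round(0))
E
```

```text
time_s: 16.65
position: [0.5541, -0.0241, 0.05]
tool_rot: [-0.0, 0.646, 0.763, 0.0]
ft_force: [0.6, 0.9, -0.1]
finger_gap: 0.0602
t 16.65 tool d cm [-0.01 -0.06  6.5 ] yaw now 99.5 spin -0.5 tilt [-0.  0. -1.]
[426. 450.]
[426. 440.]
[323. 416.]
[323. 406.]
```

View pics/s10c.png

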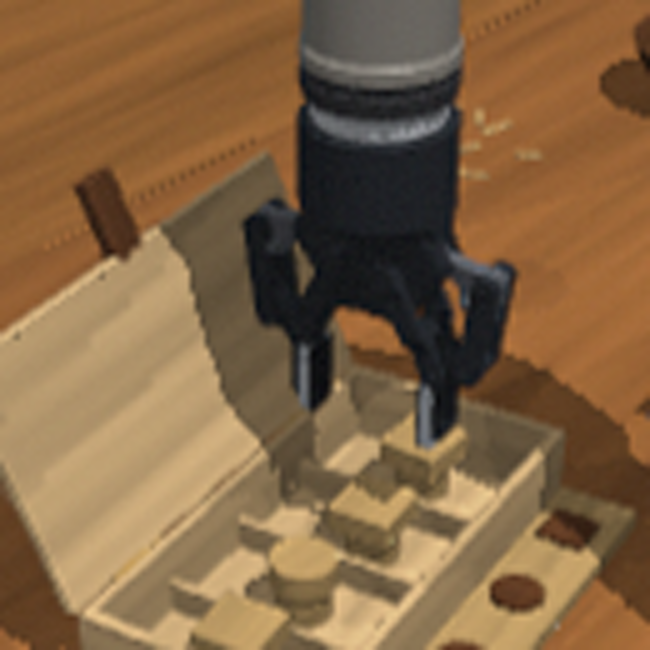

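The tips are at (437,445) and (315,408), as predicted with the 30 mm offset, and they straddle the knob at (370,520). I'll descend and grip.

```bash
python3 -m crank '0 0 1 0; 0 0 2 0; 0 0 3 0; 0 0 4 0; 0 0 4.8 0; 0 0 5.5 0; 0 0 6.1 0; 0 0 6.1 0; 0 0 6.1 0; 0 0 6.1 0'
python3 - <<'E'
from h import *
go([.5535,-.0243,-.015],100)
cv2.imwrite("pics/s11.png",cams.camera("side")[:,:,::-1]);crop("pics/s11.png",190,105,130,130,5,"pics/s11c.png")
E
```

```text
time_s: 17.7
position: [0.5546, -0.0243, -0.0108]
tool_rot: [0.0, 0.647, 0.763, 0.0]
ft_force: [0.2, -0.2, -0.8]
finger_gap: 0.0601
t 17.7 tool d cm [ 0.02 -0.11  0.42] yaw now 99.4 spin -0.6 tilt [ 0.001  0.    -1.   ]
```

View pics/s11c.png

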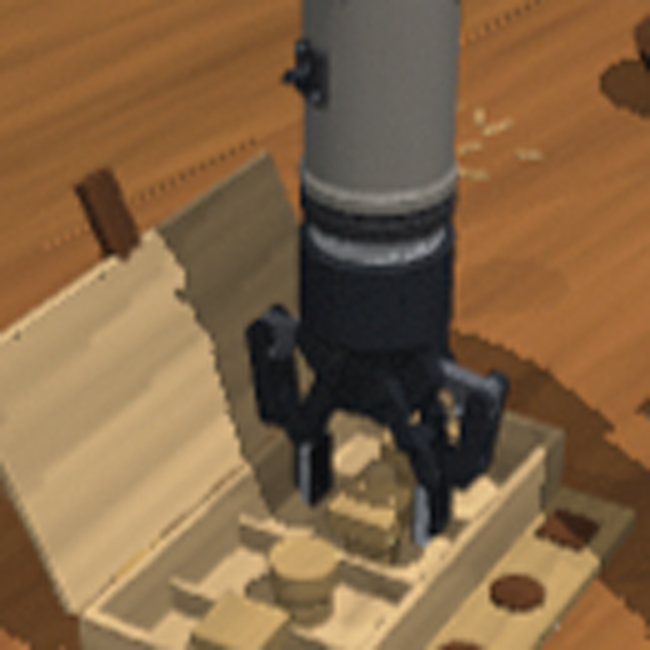

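The fingers are on both sides of the third knob at (370,520) and clear of the walls. I'll grip, then lift.

```bash
python3 -m crank '0 0 0 0; 0 0 0 0; 0 0 0 0; 0 0 0 0; 0 0 0 0; 0 0 0 0; 0 0 0 0; 0 0 0 0; 0 0 0 0; 0 0 0 0' 2.5 30; python3 -m crank '0 0 -.5 0; 0 0 -1.5 0; 0 0 -3 0; 0 0 -5 0; 0 0 -7 0; 0 0 -9 0; 0 0 -11 0; 0 0 -12 0; 0 0 -12 0; 0 0 -12 0'
python3 - <<'E'
from h import *
go([.4537,-.3055,.1],99.4);go([.4537,-.3055,-.01],99.4)
cv2.imwrite("pics/s12.png",cams.camera("side")[:,:,::-1]);crop("pics/s12.png",190,85,130,150,4,"pics/s12c.png")
E
```

```text
time_s: 18.75
position: [0.5545, -0.0244, -0.0108]
tool_rot: [0.0, 0.647, 0.763, 0.0]
ft_force: [-0.6, 0.3, 5.7]
finger_gap: 0.0353
time_s: 19.75
position: [0.5536, -0.0245, 0.1085]
tool_rot: [-0.0, 0.647, 0.763, -0.0]
ft_force: [-0.1, -0.2, -1.4]
finger_gap: 0.035
t 19.75 tool d cm [-26.08 -14.46   0.86] yaw now 99.4 spin 0.0 tilt [-0.001 -0.    -1.   ]
t 19.75 tool d cm [-26.08 -14.45  11.86] yaw now 99.4 spin 0.0 tilt [-0.001 -0.    -1.   ]
```

View pics/s12c.png

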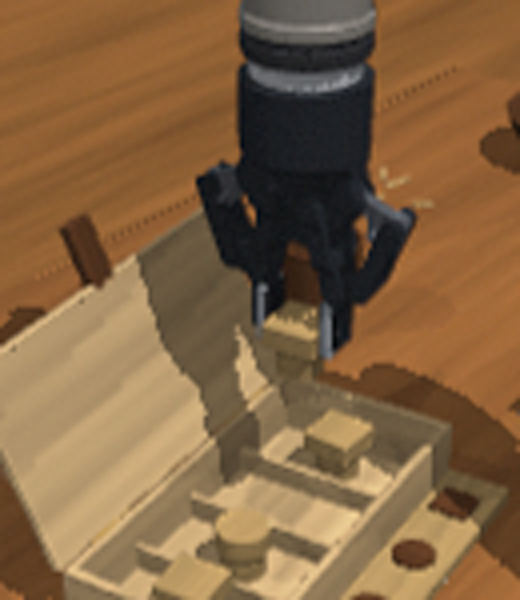

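The knob is held at (295,335) and the third compartment is empty. I'll carry it to the tray.

```bash
python3 -m crank '-2 -1 0 0; -5 -2.8 0 0; -8.5 -4.7 0 0; -12 -6.7 0 0; -15.5 -8.6 0 0; -19 -10.5 0 0; -22 -12.2 0 0; -24.5 -13.6 0 0; -26.1 -14.5 0 0; -26.1 -14.5 0 0'; python3 -m crank '0 0 1.5 0; 0 0 3.5 0; 0 0 5.5 0; 0 0 7 0; 0 0 8.5 0; 0 0 9.5 0; 0 0 10 0; 0 0 10 0; 0 0 10 0; 0 0 10 0';  python3 - <<'E'
from h import *
go([.4537,-.3055,-.01],99.4)
cv2.imwrite("pics/s13.png",cams.camera("side")[:,:,::-1]);crop("pics/s13.png",290,85,130,130,5,"pics/s13c.png")
E
```

```text
time_s: 20.8
position: [0.4507, -0.3094, 0.1071]
tool_rot: [-0.001, 0.649, 0.761, -0.001]
ft_force: [-0.1, -0.2, -0.7]
finger_gap: 0.0355
time_s: 21.8
position: [0.4545, -0.3059, 0.0096]
tool_rot: [0.001, 0.647, 0.763, 0.0]
ft_force: [-0.3, 0.3, -0.8]
finger_gap: 0.0355
t 21.8 tool d cm [ 0.06 -0.07  1.96] yaw now 99.4 spin 0.0 tilt [ 0.001 -0.001 -1.   ]
```

View pics/s13c.png

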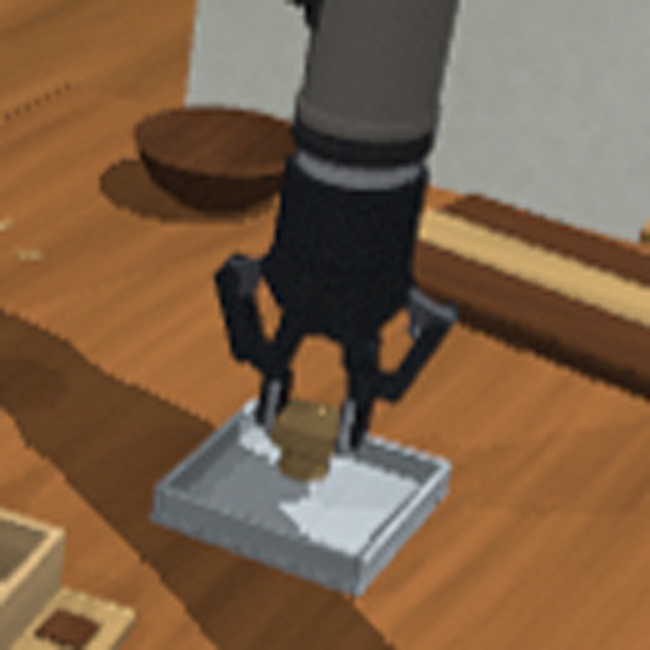

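It is centred over the tray, with the foot at (305,475). I'll lower it 20 mm and release.

```bash
python3 -m crank '0 0 .5 0; 0 0 1 0; 0 0 1.5 0; 0 0 1.8 0; 0 0 2 0; 0 0 2.1 0; 0 0 2.1 0; 0 0 2.1 0; 0 0 2.1 0; 0 0 2.1 0'; python3 -m crank '0 0 0 0; 0 0 0 0; 0 0 0 0; 0 0 0 0; 0 0 0 0; 0 0 -1 0; 0 0 -3 0; 0 0 -6 0; 0 0 -9 0; 0 0 -12 0' 6;  python3 - <<'E'
from h import *
go([.4713,.2596,.15],99.4)
cv2.imwrite("pics/s14.png",cams.camera("side")[:,:,::-1]);crop("pics/s14.png",290,85,130,130,4,"pics/s14c.png")
E
```

```text
time_s: 22.85
position: [0.4534, -0.3055, -0.0117]
tool_rot: [-0.0, 0.647, 0.763, -0.0]
ft_force: [-1.5, 1.6, 6.4]
finger_gap: 0.0353
time_s: 23.85
position: [0.4539, -0.3055, 0.1097]
tool_rot: [0.0, 0.646, 0.763, 0.0]
ft_force: [1.8, -0.5, 0.2]
finger_gap: 0.0599
t 23.85 tool d cm [55.45 11.   -4.05] yaw now 99.5 spin 0.1 tilt [ 0.001 -0.    -1.   ]
```

View pics/s14c.png

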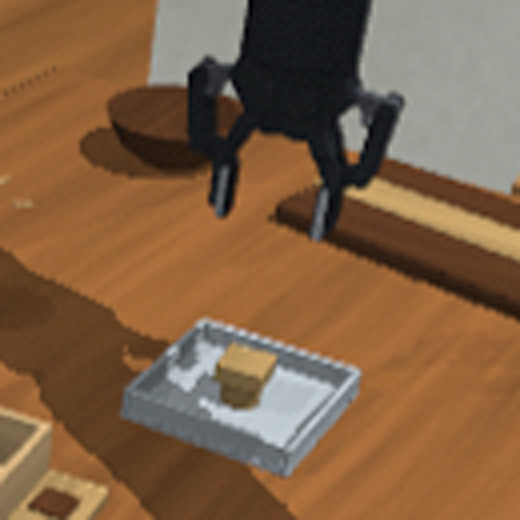

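The knob stands in the tray at (243,372). Next is the board: I'll cross in front of the case at a safe height.

```bash
python3 -m crank '2 .4 -1 0; 5 1 -2 0; 9 1.8 -4 0; 13 2.6 -4 0; 17 3.4 -4 0; 21 4.2 -4 0; 25 5 -4 0; 29 5.8 -4 0; 33 6.5 -4 0; 36 7.1 -4 0'
python3 - <<'E'
from h import *
print(r.get_obs()["joint_positions"].round(2));go([.4713,.2596,.09],99.4)
cv2.imwrite("pics/t15.png",cams.camera("top")[:,:,::-1])
E
```

```text
time_s: 24.9
position: [0.4633, 0.0653, 0.1481]
tool_rot: [-0.0, 0.645, 0.764, 0.0]
ft_force: [-0.2, -0.9, 0.2]
finger_gap: 0.0599
[ 0.48  0.26 -0.79  1.78  0.2   1.18 -0.19]
t 24.9 tool d cm [19.02  4.06  5.82] yaw now 99.7 spin 0.3 tilt [-0.     0.001 -1.   ]
```

View pics/t15.png

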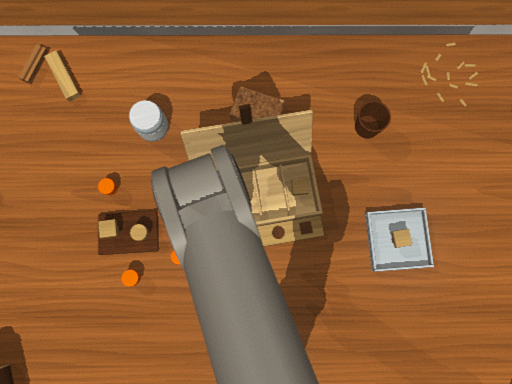

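```bash
python3 -m crank '2 .4 0 0; 5 1.1 0 0; 8.5 1.8 0 0; 12 2.5 0 0; 15 3.2 0 0; 17.5 3.7 0 0; 19 4.1 0 0; 19 4.1 2 0; 19 4.1 4 0; 19 4.1 5.8 0'
python3 - <<'E'
from h import *
print(r.get_obs()["joint_positions"].round(2));go([.4713,.2596,-.007],99.4)
cv2.imwrite("pics/s16.png",cams.camera("side")[:,:,::-1]);crop("pics/s16.png",130,205,150,140,4,"pics/s16c.png")
E
```

```text
time_s: 25.95
position: [0.4729, 0.2556, 0.089]
tool_rot: [-0.0, 0.646, 0.763, -0.001]
ft_force: [-0.2, 0.1, -0.3]
finger_gap: 0.0603
[ 0.04  0.49 -0.78  1.68  0.37  1.13 -0.68]
t 25.95 tool d cm [ 0.42 -0.08  9.6 ] yaw now 99.5 spin 0.1 tilt [-0.001 -0.001 -1.   ]
```

View pics/s16c.png

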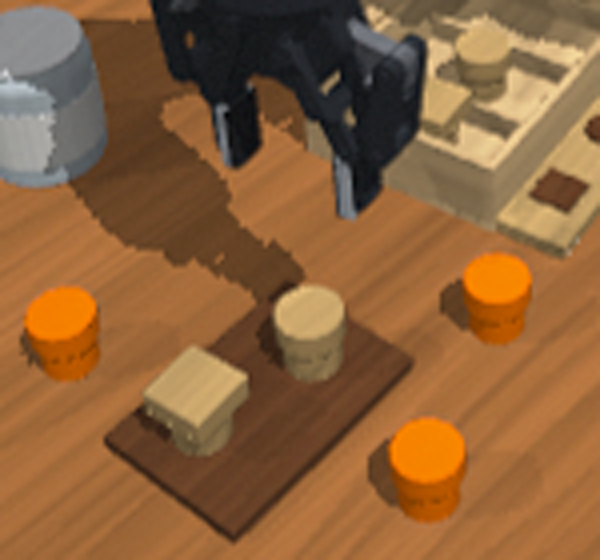

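The fingers are above the round knob at (310,315), the spare square at (195,395) is clear, and so are the orange ones. I'll descend.

```bash
python3 -m crank '.3 0 1.5 0; .3 0 3 0; .3 0 4.5 0; .3 0 6 0; .3 0 7.3 0; .3 0 8.4 0; .3 0 9.3 0; .3 0 9.5 0; .3 0 9.5 0; .3 0 9.5 0'
python3 - <<'E'
from h import *
go([.4713,.2596,-.007],99.4)
cv2.imwrite("pics/s17.png",cams.camera("side")[:,:,::-1]);crop("pics/s17.png",130,205,150,140,4,"pics/s17c.png")
E
```

```text
time_s: 27.0
position: [0.4741, 0.2586, -0.0047]
tool_rot: [0.0, 0.647, 0.763, 0.001]
ft_force: [1.2, 0.0, -1.0]
finger_gap: 0.0605
t 27.0 tool d cm [ 0.14 -0.26  0.23] yaw now 99.4 spin 0.0 tilt [ 0.001  0.001 -1.   ]
```

View pics/s17c.png

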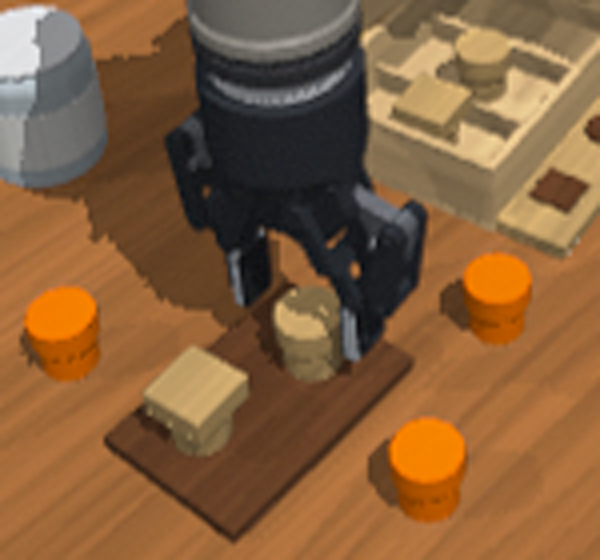

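```bash
python3 -m crank '.1 -.25 .15 0; .1 -.25 .15 0; .1 -.25 .15 0; .1 -.25 .15 0; .1 -.25 .15 0; .1 -.25 .15 0; .1 -.25 .15 0; .1 -.25 .15 0; .1 -.25 .15 0; .1 -.25 .15 0' 2.5 30; python3 -m crank '0 0 -.5 0; 0 0 -1.5 0; 0 0 -3 0; 0 0 -5 0; 0 0 -7 0; 0 0 -9 0; 0 0 -11 0; 0 0 -12 0; 0 0 -12 0; 0 0 -12 0'
python3 - <<'E'
from h import *
go(cs(-.003,-.031,.11),99.4)
cv2.imwrite("pics/s18.png",cams.camera("side")[:,:,::-1]);crop("pics/s18.png",130,185,150,140,4,"pics/s18c.png")
E
```

```text
time_s: 28.05
position: [0.471, 0.2592, -0.0063]
tool_rot: [-0.0, 0.646, 0.763, 0.0]
ft_force: [-1.3, 0.8, 5.2]
finger_gap: 0.0352
time_s: 29.05
position: [0.4708, 0.2584, 0.113]
tool_rot: [0.0, 0.647, 0.763, -0.0]
ft_force: [-0.3, 0.6, -0.5]
finger_gap: 0.0348
t 29.05 tool d cm [-29.32   3.71   0.32] yaw now 99.4 spin 0.0 tilt [-0.    -0.001 -1.   ]
```

View pics/s18c.png

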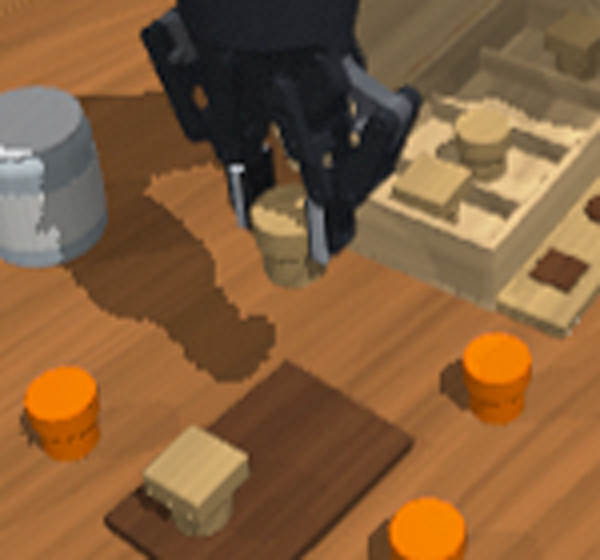

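The round knob is held at (290,230), and the spare square is undisturbed at (195,480). I'll carry it to the freed compartment.

```bash
python3 -m crank '-2 .3 0 0; -5 .6 0 0; -9 1.1 0 0; -13 1.6 0 0; -17 2.1 0 0; -21 2.7 0 0; -24.5 3.1 0 0; -27.5 3.5 0 0; -29.3 3.7 0 0; -29.3 3.7 0 0'; python3 -m crank '0 0 1 0; 0 0 2.5 0; 0 0 4 0; 0 0 5 0; 0 0 6 0; 0 0 6.5 0; 0 0 6.5 0; 0 0 6.5 0; 0 0 6.5 0; 0 0 6.5 0';  python3 - <<'E'
from h import *
go(cs(-.003,-.031,-.0103),99.4)
cv2.imwrite("pics/s19.png",cams.camera("side")[:,:,::-1]);crop("pics/s19.png",190,105,130,130,5,"pics/s19c.png")
E
```

```text
time_s: 30.1
position: [0.5552, -0.0289, 0.1115]
tool_rot: [-0.0, 0.649, 0.761, -0.002]
ft_force: [0.1, -0.4, -0.3]
finger_gap: 0.0347
time_s: 31.1
position: [0.5561, -0.0242, 0.0489]
tool_rot: [0.001, 0.647, 0.763, 0.0]
ft_force: [-0.1, 0.9, -0.3]
finger_gap: 0.0346
t 31.1 tool d cm [-0.04 -0.08  5.92] yaw now 99.4 spin 0.0 tilt [ 0.001 -0.    -1.   ]
```

View pics/s19c.png

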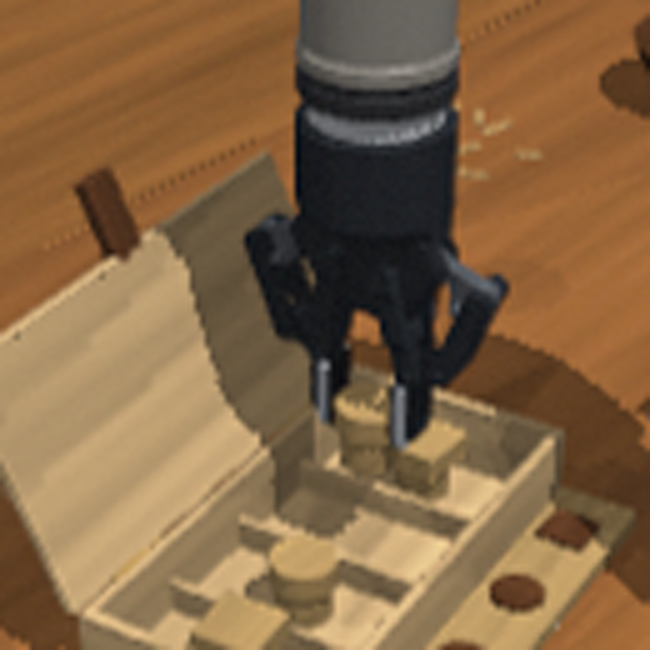

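The knob is over the empty third compartment at crop (380,510). I'll lower and release.

```bash
python3 -m crank '0 0 1 0; 0 0 2 0; 0 0 3 0; 0 0 4 0; 0 0 4.8 0; 0 0 5.4 0; 0 0 5.8 0; 0 0 5.95 0; 0 0 5.95 0; 0 0 5.95 0'; python3 -m crank '0 0 0 0; 0 0 0 0; 0 0 0 0; 0 0 0 0; 0 0 0 0; 0 0 -1 0; 0 0 -3 0; 0 0 -6 0; 0 0 -9 0; 0 0 -12 0' 6;  python3 - <<'E'
from h import *
cv2.imwrite("pics/s20.png",cams.camera("side")[:,:,::-1]);crop("pics/s20.png",190,105,130,130,5,"pics/s20c.png")
go([.692,.0294,.22],9.43)
E
```

```text
time_s: 32.15
position: [0.5552, -0.0242, -0.0103]
tool_rot: [-0.0, 0.647, 0.763, -0.001]
ft_force: [-3.2, -0.7, 5.3]
finger_gap: 0.0353
time_s: 33.15
position: [0.5555, -0.024, 0.1107]
tool_rot: [0.0, 0.646, 0.763, 0.0]
ft_force: [0.3, 0.1, 0.5]
finger_gap: 0.0598
t 33.2 tool d cm [  3.01  14.04 -10.24] yaw now 99.4 spin 90.0 tilt [ 0.011 -0.    -1.   ]
```

View pics/s20c.png

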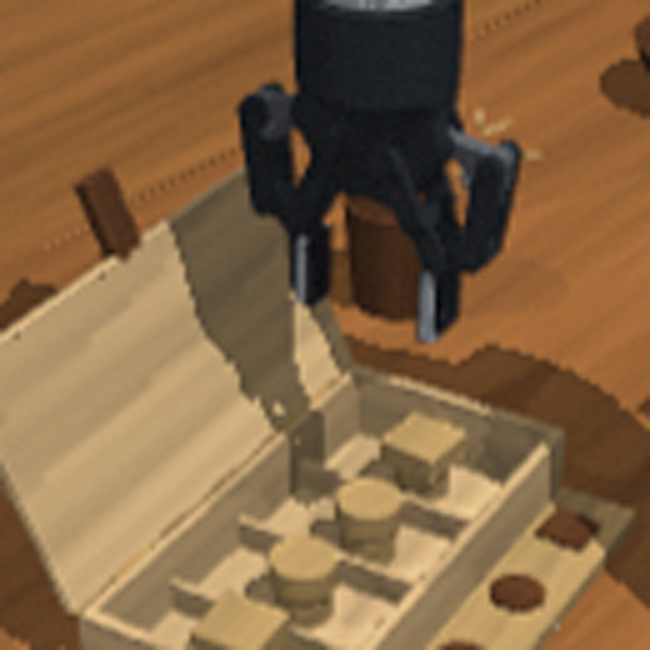

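The round knob stands upright in the third compartment at (368,515). Now I'll regrip the tab for closing.

```bash
python3 -m crank '0 0 -4 8; 0 0 -8 16; 0 0 -11.5 24; 0 0 -11.5 32; .5 3 -11.5 40; 1 6 -11.5 48; 2 9 -11.5 56; 2.5 12 -11.5 64; 3 14 -11.5 72; 3 14 -11.5 80' 4.5
python3 - <<'E'
from h import *
go([.6995,.0306,.138],9.43)
E
```

```text
time_s: 34.2
position: [0.6902, 0.0313, 0.2225]
tool_rot: [-0.001, 0.986, 0.167, 0.0]
ft_force: [0.5, -0.1, -0.8]
finger_gap: 0.0451
t 34.2 tool d cm [0.85 0.4  8.45] yaw now 19.3 spin 9.8 tilt [-0.     0.003 -1.   ]
```

```bash
python3 -m crank '.4 .2 0 5; .85 .4 0 9.8; .85 .4 0 9.8; .85 .4 0 9.8; .85 .4 1.5 9.8; .85 .4 3 9.8; .85 .4 3 9.8; .85 .4 3 9.8; .85 .4 3 9.8; .85 .4 3 9.8'
python3 - <<'E'
from h import *
go([.6995,.0306,.138],9.43)
cv2.imwrite("pics/s21.png",cams.camera("side")[:,:,::-1]);crop("pics/s21.png",170,70,130,130,5,"pics/s21c.png")
E
```

```text
time_s: 35.2
position: [0.6986, 0.0276, 0.195]
tool_rot: [-0.0, 0.996, 0.084, 0.001]
ft_force: [0.2, 0.0, -1.1]
finger_gap: 0.0448
t 35.2 tool d cm [ 0.13 -0.28  5.7 ] yaw now 9.6 spin 0.2 tilt [ 0.002  0.    -1.   ]
```

View pics/s21c.png

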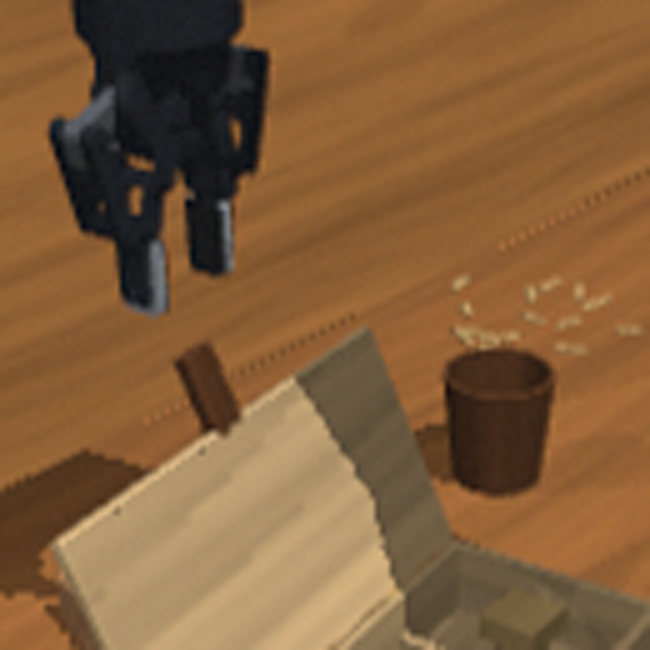

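Tab at (205,385), fingers above it. I'll go down and grip.

```bash
python3 -m crank '.1 -.25 0 0; .1 -.25 1 0; .1 -.25 2.2 0; .1 -.25 3.4 0; .1 -.25 4.5 0; .1 -.25 5.3 0; .1 -.25 5.7 0; .1 -.25 5.7 0; .1 -.25 5.7 0; .1 -.25 5.7 0'; python3 -m crank '0 0 0 0; 0 0 0 0; 0 0 0 0; 0 0 0 0; 0 0 0 0; 0 0 0 0; 0 0 0 0; 0 0 0 0; 0 0 0 0; 0 0 0 0' 1.2 35
python3 - <<'E'
from h import *
d=r.get_obs()["position"]-[.4621,-.0085,.0175];print(d@XC,d[2],d@YC)
def g(a): return np.array([.066-.160*np.cos(a)+.005*np.sin(a), .048+.160*np.sin(a)+.005*np.cos(a)])
A=np.linspace(2.0,-.02,31)
for i in(0,10,20):
  for k in range(1,11): d=(g(A[i+k])-g(A[i]))*100; print("%.2f 0 %.2f 0; "%(d[0],-d[1]),end="")
  print()
E
```

```text
time_s: 36.25
position: [0.6992, 0.0302, 0.1377]
tool_rot: [-0.0, 0.996, 0.084, 0.001]
ft_force: [0.2, -0.1, 0.7]
finger_gap: 0.045
time_s: 37.25
position: [0.6989, 0.0306, 0.1374]
tool_rot: [-0.0, 0.996, 0.084, 0.001]
ft_force: [-0.6, 1.4, 5.2]
finger_gap: 0.0208
0.24001411812462575 0.1199240524304739 -0.00020763061675185091
-0.98 0 -0.45 0; -1.99 0 -0.83 0; -3.02 0 -1.14 0; -4.07 0 -1.38 0; -5.14 0 -1.54 0; -6.21 0 -1.64 0; -7.29 0 -1.67 0; -8.36 0 -1.62 0; -9.43 0 -1.50 0; -10.50 0 -1.31 0; 
-1.05 0 0.26 0; -2.07 0 0.60 0; -3.07 0 1.00 0; -4.04 0 1.46 0; -4.98 0 2.00 0; -5.88 0 2.59 0; -6.74 0 3.24 0; -7.55 0 3.95 0; -8.31 0 4.71 0; -9.02 0 5.52 0; 
-0.65 0 0.86 0; -1.25 0 1.76 0; -1.78 0 2.69 0; -2.25 0 3.66 0; -2.65 0 4.66 0; -2.98 0 5.69 0; -3.24 0 6.73 0; -3.44 0 7.80 0; -3.56 0 8.87 0; -3.61 0 9.94 0;
```

Gap 21 mm: gripped. I'll close the lid along the arc.

```bash
python3 -m crank '-.98 0 -.45 0; -1.99 0 -.83 0; -3.02 0 -1.14 0; -4.07 0 -1.38 0; -5.14 0 -1.54 0; -6.21 0 -1.64 0; -7.29 0 -1.67 0; -8.36 0 -1.62 0; -9.43 0 -1.5 0; -10.5 0 -1.31 0'; python3 -m crank '-1.05 0 .26 0; -2.07 0 .6 0; -3.07 0 1 0; -4.04 0 1.46 0; -4.98 0 2 0; -5.88 0 2.59 0; -6.74 0 3.24 0; -7.55 0 3.95 0; -8.31 0 4.71 0; -9.02 0 5.52 0'
python3 - <<'E'
from h import *
d=r.get_obs()["position"]-[.4621,-.0085,.0175];print(d@XC,d[2],d@YC)
cv2.imwrite("pics/s22.png",cams.camera("side")[:,:,::-1]);crop("pics/s22.png",190,105,130,130,5,"pics/s22c.png")
E
```

```text
time_s: 38.25
position: [0.6005, 0.0144, 0.155]
tool_rot: [-0.001, 0.996, 0.084, 0.007]
ft_force: [2.1, 3.0, 14.8]
finger_gap: 0.0211
time_s: 39.25
position: [0.5038, -0.0016, 0.0953]
tool_rot: [-0.0, 0.996, 0.084, -0.002]
ft_force: [-6.2, 3.5, 8.7]
finger_gap: 0.0212
0.042289852982581574 0.07780056962236752 8.572602937670974e-06
```

View pics/s22c.png

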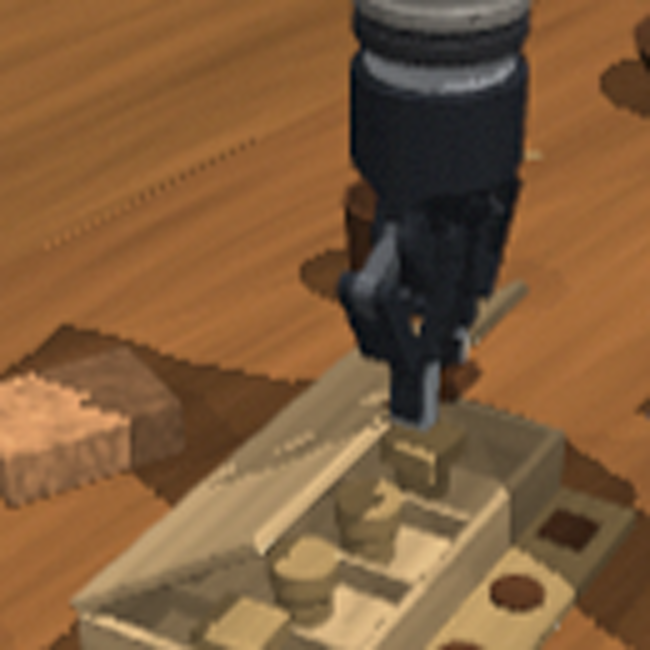

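The lid is about 37° open and the knobs stand undisturbed. Last part of the arc, gently at the end.

```bash
python3 -m crank '-.65 0 .86 0; -1.25 0 1.76 0; -1.78 0 2.69 0; -2.25 0 3.66 0; -2.65 0 4.66 0; -2.98 0 5.69 0; -3.24 0 6.73 0; -3.44 0 7.8 0; -3.56 0 8.5 0; -3.6 0 8.8 0';  python3 -m crank '0 0 .1 0; 0 0 .2 0; 0 0 .3 0; 0 0 .4 0; 0 0 .5 0; 0 0 .6 0; 0 0 .7 0; 0 0 .8 0; 0 0 .8 0; 0 0 .8 0'
python3 - <<'E'
from h import *
d=r.get_obs()["position"]-[.4621,-.0085,.0175];print(d@XC,d[2],d@YC)
cv2.imwrite("pics/s23.png",cams.camera("side")[:,:,::-1]);crop("pics/s23.png",195,125,130,130,5,"pics/s23c.png")
E
```

```text
time_s: 40.3
position: [0.47, -0.0071, 0.0067]
tool_rot: [-0.001, 0.996, 0.084, -0.001]
ft_force: [-8.6, 3.7, 25.0]
finger_gap: 0.0211
time_s: 41.3
position: [0.4704, -0.0073, 0.0053]
tool_rot: [0.001, 0.996, 0.084, -0.001]
ft_force: [-21.2, 4.3, 57.3]
finger_gap: 0.0211
0.008376450449476842 -0.01216210942387106 -0.00016056648674178632
```

View pics/s23c.png

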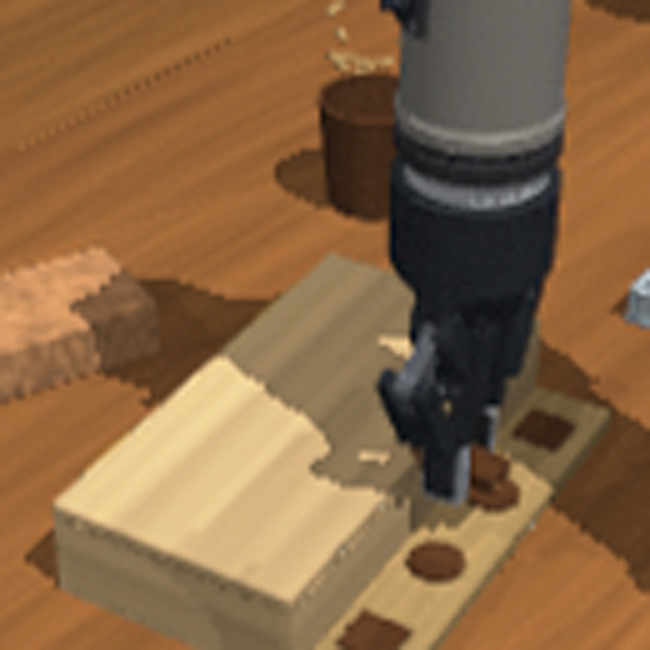

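The lid looks flush, and it resists with 57 N, so it is at its stop. I'll ease off, release and back away.

```bash
python3 -m crank '0 0 -.1 0; 0 0 -.2 0; 0 0 -.3 0; 0 0 -.4 0; 0 0 -.4 0; 0 0 -.4 0; 0 0 -.4 0; 0 0 -.4 0; 0 0 -.4 0; 0 0 -.4 0'; python3 -m crank '0 0 0 0; 0 0 0 0; 0 0 0 0; 0 0 0 0; 0 0 0 0; 0 0 -1.5 0; 0 0 -4 0; 0 0 -7 0; 0 0 -10 0; 0 0 -13 0' 4.5; python3 -m crank '0 3 0 0; 0 7 0 0; 0 11 0 0; 0 15 0 0; 0 19 0 0; 0 23 0 0; 0 25 0 0; 0 25 0 0; 0 25 0 0; 0 25 0 0'
python3 - <<'E'
from h import *
for n in("side","top"): cv2.imwrite(f"pics/{n}24.png",cams.camera(n)[:,:,::-1])
crop("pics/side24.png",195,165,130,110,5,"pics/s24c.png");crop("pics/top24.png",185,145,150,115,5,"pics/t24c.png")
E
```

```text
time_s: 42.35
position: [0.4703, -0.0072, 0.0059]
tool_rot: [0.0, 0.996, 0.084, -0.0]
ft_force: [-11.3, 4.5, 30.3]
finger_gap: 0.0213
time_s: 43.35
position: [0.4704, -0.0088, 0.1336]
tool_rot: [0.0, 0.996, 0.084, -0.0]
ft_force: [0.7, -0.3, 0.5]
finger_gap: 0.0451
time_s: 44.35
position: [0.5127, -0.2527, 0.1325]
tool_rot: [-0.001, 0.996, 0.085, -0.0]
ft_force: [0.3, 0.2, 0.8]
finger_gap: 0.0451
```

View pics/s24c.png

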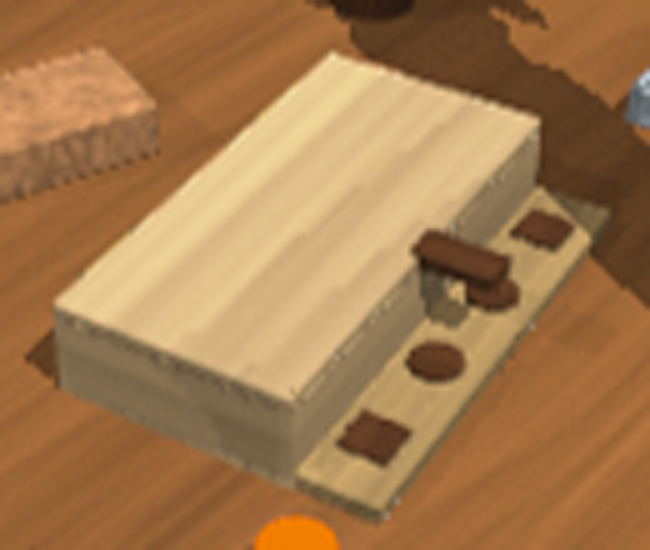

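View pics/side24.png

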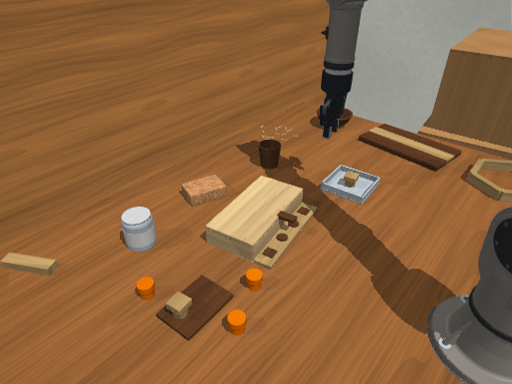

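View pics/top24.png

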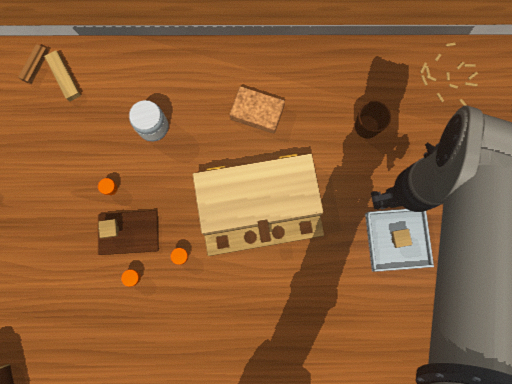

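The lid lies flush with no gap along its front (crop (293,403) to (538,125)). The square knob is in the tray at (402,238) in the top view. The spare square, the orange pieces, tin, cup and block are all where they were. I'll hand in.

Run:
```python
from h import *
job.job_done(); print(r.get_obs()["time_s"])
```

```text
the job is handed in; nothing more can be done
the job is handed in; nothing more can be done
```

The job is done and handed in at about 44.5 s of the 72 s allowed; the hand-in gave no verdict.

**What I did:**
- I opened the lid to its stop, about 2.0 rad.
- The wrong knob was the square one behind the round mark, in the y = -31 mm compartment. It now stands in the steel tray.
- I stood the loose round knob from the dark board upright in that compartment and closed the lid.

**Last checks:**
- **Lid:** it looks flush with no gap in the side view. When I pressed it shut, the wrist force rose to 57 N, so it was at its stop.
- **Knobs:** the side view after release shows the round knob upright. As the lid came down, part-way shut, all four knobs still stood in their compartments. They can't be seen with the lid shut.
- **Other things:** the spare square knob, the orange look-alikes, tin, cup and sanding block are where they started.

**What disagreed:**
- **Tool height:** the camera showed the fingertips about 30 mm above the reported TCP. Because of this, my first try at the lid tab closed on air above it. I used the corrected height from then on.
- **Camera heights:** heights measured from the two cameras came out 3 to 4 mm below the stated ones. I took the stated heights when planning the grasps.

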